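# Lay out the plating bench

### The arm

A 6-joint arm with a two-finger parallel gripper is mounted at the origin on the work surface. World frame = base frame: x ahead of the robot, y to its left, z up, the work surface at z = 0. Lengths are in m, angles in degrees, forces in N, time in s.
With the tool pointing down it reaches from about 0.25 to 0.725 m from the base axis. Payload 9.7 kg.
Tool frame: the origin (TCP) lies at the very end of the fingers, on their centre line; the grasp point (between the pads) lies 19 mm behind it; z points along the fingers, y is the line along which they close (so a half turn about z gives the same grasp; the last joint's range is limited). The gripper opens to 85 mm and grips with 20 to 120 N. Pads are 22 mm wide; open, the fingers measure 114 mm over their backs; the gripper's body (76 mm by 85 mm) begins 54 mm behind the grasp point. The pads swing forward as they close: fully open they stand 13 mm farther back than shut.
Start: joints at [-66.005, 4.979, 10.078, 95.1, 0, 90], TCP at [0.224, -0.502, 0.231] pointing down, gripper open.
Joint ranges: [-179.16, 179.16], [-48.56, 103.87], [-65.8, 70.77], [-126.05, 130.52], [-82.76, 87.17], [-180, 180]. Speed limits (degrees/s): [127.2, 127.2, 147.25, 180, 180, 180].

### API

Orientations are given as [roll, pitch, yaw] about the fixed x, y, z axes, in that order (R = Rz(yaw) Ry(pitch) Rx(roll)).
In Python, from workcell import bot gives the robot as it stands.
- The arm moves only by the tool step_arm, never from a script. Its argument "targets" is a list of rows, each a list of 3 entries, a list of its own where there are three numbers: the opening, from 0 (shut) to 1 (fully open), then the shift along the world's x, y, z in mm, then the turn, a rotation vector about the world's x, y, z in rad. In form: [[grip, [tx, ty, tz], [wx, wy, wz]], ...]. A call has 1 to 8 rows; each row is the pose to reach, as a shift and turn from the pose commanded when the call began; what a row does not reach only later rows make up. A row lasts 1/10 s, in which the tool goes at most 50 mm and 8.59 degrees, less where a joint would pass 70% of its speed; a pose out of reach is approached as far as the arm can. A call with a gripper value outside its range is refused whole. The fingers move at their own pace and stop on an object; "force" is the grip in N (left out, the last holds). Time passes only in rows, so rows that repeat a pose let the fingers close. It gives the time, the measured TCP pose, the force, the opening and the grip force at its end, in the units of the state.
- bot.get_obs(): the state, without advancing time (a new reading comes with each control period).
- bot.camera(name): name is "scene" or "top" or "wrist"; returns (picture, depth): 384x512x3 uint8, red, green, blue; 384x512 float32, m along the optical axis (not along the pixel's ray), 0 where there is no reading.
- bot.camera_params(name): a dict with "K" (3x3 intrinsics, pixels), "R" (3x3) and "t" (3): a world point X has camera coordinates R X + t. Camera axes: x right, y down, z forward; pixel columns grow to the right and rows downward; lengths in m; the calibration is good to about 2 mm. The wrist camera is an equidistant fisheye: a pixel r from the principal point sees the ray r / f radians off the axis. A picture is of the moment at which its call begins: read the wrist's pose just before it. camera_params takes no time and is no camera call; for the wrist camera it gives the pose at the moment of the call.
- bot.job_done(): hands the job in; it is judged then, once.
The state is a dict: "time": time; "q": joint angles; "qd": joint speeds; "joint_efforts": joint torques, N m; "ee_pos": TCP position; "tcp_rot": TCP orientation; "wrist_force": force on the tool from outside, world axes, zero at the start; "torque": the same for the moment, N m; "opening": finger opening in m; "grasp_force": force on a finger pad.
Only numpy, scipy, OpenCV 4.12 (cv2) and the standard library are available. Lean on these libraries where they do the work, as an engineer would, in place of code of your own. Each camera call takes 0.05 s, during which the arm holds its last target. There are 200 camera calls.

### The job

Lay out the bench for plating on the row of three black coasters: stand the specimen jar on the coaster next to the gas burner, the dropper bottle on the coaster next to the tube rack, and the larger Petri dish on the coaster between them, with the small dish centred on top of the larger one. Everything stands upright in the middle of its place, set down rather than dropped, and the marker pen stays where it lies.

Things in the scene. Friction and masses are not known exactly. Their poses are not given: they have to be found in the camera images.
- jar: Specimen jar, loose, upright at the start: squat off-white round jar with a wide flat grey screw cap, no neck. Body 42 mm across, up to 48 mm high; cap 46 mm across, from 48 to 62 mm (its overall height). About 70 g. Origin: centre of its underside; z up.
- bottle: Dropper bottle, loose, upright at the start: slim brown bottle with a black cap that ends in a narrow teat. Body 34 mm across up to 47 mm high, then narrowing; cap 23 mm across from 58 to 72 mm, teat 12 mm across up to 85 mm (its overall height). About 60 g. Origin: centre of its underside; z up.
- large_dish: The larger Petri dish, loose, shut, lying flat: a disc 60 mm across and 15 mm high, off-white rim with dark red agar showing through the top. About 35 g. Origin: centre of its underside; z up. Its top is flat.
- small_dish: The small Petri dish, loose, shut, lying flat: a disc 35 mm across and 11 mm high, same look as the larger one. About 14 g. Origin: centre of its underside; z up.
- coaster_left: Identical flat round black rubber coaster, fixed to the bench, 70 mm across, 3 mm thick (top at z = 0.003). Origin: centre of its underside, at bench level. The one at the left (+y) end of the row; its neighbour outward is either the burner or the tube rack.
- coaster_mid: Identical flat round black rubber coaster, fixed to the bench, 70 mm across, 3 mm thick (top at z = 0.003). Origin: centre of its underside, at bench level. The middle one of the row. Its y axis runs along the row, within about 15 degrees of world y, pointing to the left coaster; the end coasters lie 104 to 120 mm from it.
- coaster_right: Identical flat round black rubber coaster, fixed to the bench, 70 mm across, 3 mm thick (top at z = 0.003). Origin: centre of its underside, at bench level. The one at the right (-y) end of the row; its neighbour outward is either the burner or the tube rack.
- burner: Gas burner, fixed: round white base 68 mm across and 45 mm high with a thin upright metal tube and brass nozzle above, 114 mm high overall. It stands beyond one end of the coaster row, left or right, about 105 to 140 mm from the end coaster, centre to centre. Origin: centre of its underside.
- tube_rack: White tube rack, fixed, full of twelve tubes with blue caps: 90 mm along its x, 60 mm along its y (y is roughly along the row), 100 mm high. It stands beyond the other end of the coaster row from the burner, at a like distance. Origin: centre of its underside.
- pen: Marker pen, loose, lying on the bench beyond the row: 130 mm long along its x, 12 mm thick, grey with a black cap. A bystander, to be left alone. Origin: on its underside, at mid-length.
Things that resemble listed ones, but are neither listed nor needed, are in the scene too. Leave any yellow look-alike of the large_dish alone. What is shaped like the coaster_left but red is not meant.

How it is judged:
By the outcome, as a careful person would: the job done as asked, in the order asked, and still so for the second after the job is handed in, with the robot touching nothing.
It also fails if it takes over 99 s, if anything falls off the work surface, if the arm or the gripper's body presses on something with over 40 N, if the wrist force passes 120 N, or if a joint passes its speed limit or range.

## Working session

There is one attempt and no reset: what is moved stays moved. The work goes in short steps, Python scripts to look and compute and a tool call to move; the robot and the scene stay as the last step left them, time stands still between calls to the robot, and variables do not carry over. Pictures are saved under pics/ and viewed, at most 14 in all, crops included, and the job is handed in when it is done.

Besides the shell and the picture viewer there is one more tool, called after ">>>" as a command line: name --argument value ..., lists and objects as JSON in quotes. step_arm: Moves the arm, as the interface text tells. Its arguments: {"type":"object","properties":{"targets":{"type":"array","items":{"type":"array"}},"force":{"type":"number"}},"required":["targets"]}

```bash
mkdir -p pics; ls
cat > h.py <<'E'
import numpy as np, cv2, json
from workcell import bot
def snap(name,fn):
    p=bot.camera_params(name); im,d=bot.camera(name)
    np.savez(f'pics/{fn}.npz',im=im,d=d,K=p['K'],R=p['R'],t=p['t'])
    cv2.imwrite(f'pics/{fn}.png',im[:,:,::-1]); return im,d,p
def load(fn): return dict(np.load(f'pics/{fn}.npz'))
def ray(f,u,v,fish=False):
    K,R,t=f['K'],f['R'],f['t']; x=(u-K[0,2])/K[0,0]; y=(v-K[1,2])/K[1,1]
    if fish:
        th=np.hypot(x,y); s=np.sin(th)/th if th>1e-9 else 1; c=np.array([x*s,y*s,np.cos(th)])
    else: c=np.array([x,y,1.])
    d=R.T@c; return -R.T@t, d/np.linalg.norm(d)
def onz(f,u,v,z,fish=False):
    o,d=ray(f,u,v,fish); return o+d*(z-o[2])/d[2]
def proj(f,X,fish=False):
    c=f['R']@np.asarray(X)+f['t']; K=f['K']
    if fish:
        r=np.hypot(c[0],c[1]); th=np.arctan2(r,c[2]); x,y=c[0]/r*th,c[1]/r*th
    else: x,y=c[0]/c[2],c[1]/c[2]
    return np.array([K[0,0]*x+K[0,2],K[1,1]*y+K[1,2]])
def tri(rays):
    A=np.zeros((3,3));b=np.zeros(3)
    for o,d in rays: P=np.eye(3)-np.outer(d,d);A+=P;b+=P@o
    X=np.linalg.solve(A,b); return X,[np.linalg.norm((np.eye(3)-np.outer(d,d))@(X-o))*1000 for o,d in rays]
E
python3 - <<'E'
from h import *
for n in('top','scene','wrist'):
    im,d,p=snap(n,n+'0'); print(n,np.round(p['K'],1).tolist(),np.round(-p['R'].T@p['t'],3),np.round(p['R'][2],2),(d>0).mean())
print(bot.get_obs())
E
```

```text
pics
top [[482.9, 0.0, 252.5], [0.0, 482.9, 193.7], [0.0, 0.0, 1.0]] [0.438 0.01  0.971] [ 0.16  0.01 -0.99] 0.9960276285807291
scene [[472.6, 0.0, 260.0], [0.0, 472.6, 185.4], [0.0, 0.0, 1.0]] [0.97  0.395 0.835] [-0.4  -0.41 -0.82] 0.9958597819010416
wrist [[297.3, 0.0, 253.2], [0.0, 297.3, 194.4], [0.0, 0.0, 1.0]] [ 0.298 -0.469  0.374] [-0.29 -0.13 -0.95] 0.99591064453125
{'time': 0.15, 'q': array([-6.60037389e+01,  5.00485070e+00,  1.00434710e+01,  9.50992627e+01,
       -2.55072320e-04,  9.00013864e+01]), 'qd': array([ 0.076724  , -0.25008683,  0.16197816,  0.08705761, -0.09313964,
        0.0158877 ]), 'joint_efforts': array([-9.25088716e-04, -5.20761180e+01,  4.65042794e+01,  1.39949564e-02,
       -7.51811217e-05,  2.59809258e-05]), 'ee_pos': array([ 0.22359794, -0.50230052,  0.23072379]), 'tcp_rot': array([-1.79939358e+02,  2.56539547e-04,  2.39948750e+01]), 'wrist_force': array([ 0.58186776, -0.82565104,  0.08023537]), 'torque': array([-0.04208953, -0.05176233, -0.02322734]), 'grasp_force': 0.0, 'opening': 0.08541444703382643}
```

View pics/top0.png

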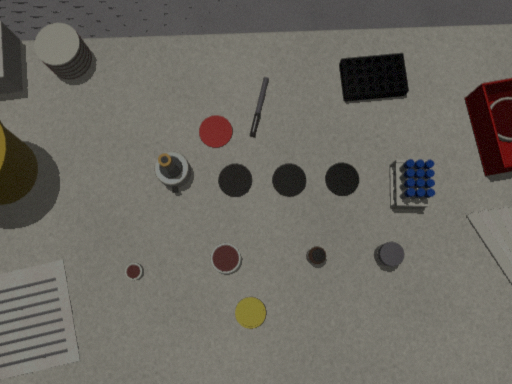

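View pics/scene0.png

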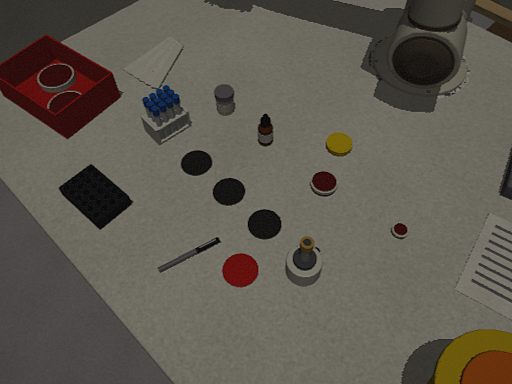

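Top view: burner (172,168) is left and the rack (413,183) right. Coasters are at (235,180), (289,180) and (342,179); the red disc (216,131) is not meant. Candidates: jar is the grey cap (390,254), bottle is (317,256). Of the dishes, (226,258) and (134,271) are dark red, while (250,313) is the yellow look-alike and the crate rings are something else. I'll confirm these in one crop.

Run:
```python
from h import *
t=load('top0');s=load('scene0')
def c(f,u,v,r=28): return cv2.resize(f['im'][v-r:v+r,u-r:u+r,::-1],(190,190),interpolation=cv2.INTER_CUBIC)
P=[(390,254),(317,256),(226,258),(134,271)];Q=[(225,100),(265,130),(323,183),(400,230)]
img=np.vstack([np.hstack([c(t,*p) for p in P]),np.hstack([c(s,*p) for p in Q])])
img=np.clip(img*1.6,0,255).astype(np.uint8);cv2.imwrite('pics/crop1.png',img)
for f,L in((t,P),(s,Q)):
    for u,v in L: print(f['im'][v,u],f['im'][v+3,u+3],end=' ')
print(); 
for (a,b) in zip(P,Q): X,e=tri([ray(t,*a),ray(s,*b)]);print(np.round(X,3),np.round(e,1))
for u,v in[(235,180),(289,180),(342,179)]: print(np.round(onz(t,u,v,.003),3),t['im'][v,u])
```

```text
[71 68 71] [67 65 67] [33 32 30] [34 32 29] [70 41 38] [68 38 34] [71 42 39] [69 42 38] [32 36 35] [53 52 47] [51 30 16] [30 20 13] [49 14 15] [50 15 16] [46  8  8] [45  5 10] 
[ 0.463 -0.242  0.026] [3. 3.]
[ 0.465 -0.103  0.03 ] [0.2 0.2]
[0.467 0.075 0.003] [0.1 0.1]
[0.446 0.259 0.002] [1. 1.]
[0.624 0.053 0.003] [36 35 32]
[ 0.621 -0.057  0.003] [32 34 32]
[ 0.62  -0.165  0.003] [27 25 26]
```

View pics/crop1.png

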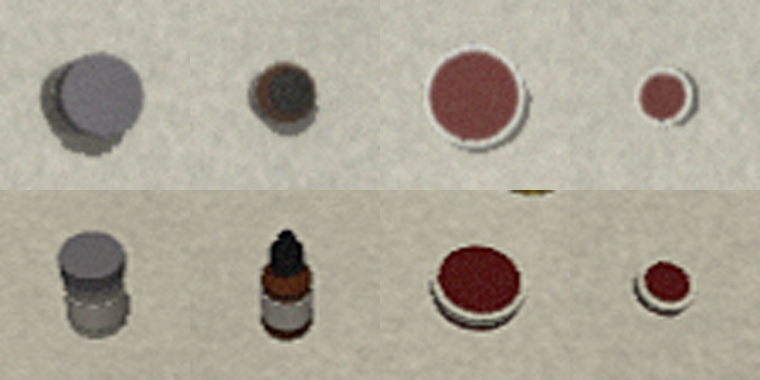

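The crops confirm all four: grey-capped jar, brown bottle with teat, and two dark-red dishes of different size. Next are precise centres by mask and ellipse in both views.

```bash
cat >> h.py <<'E'
def blob(mask,u,v,r,ell=True):
    m=np.zeros(mask.shape,np.uint8);y0,x0=max(0,int(v-r)),max(0,int(u-r));m[y0:int(v+r)+1,x0:int(u+r)+1]=mask[y0:int(v+r)+1,x0:int(u+r)+1]
    cs,_=cv2.findContours(m,cv2.RETR_EXTERNAL,cv2.CHAIN_APPROX_NONE);c=max(cs,key=cv2.contourArea)
    M=cv2.moments(c);e=cv2.fitEllipse(c)
    return np.array([M['m10']/M['m00'],M['m01']/M['m00']]),e
E
python3 - <<'E'
from h import *
t=load('top0');s=load('scene0')
T=t['im'].astype(int);S=s['im'].astype(int)
red=lambda I:I[...,0]-I[...,1]>16
drk=lambda I:I.max(2)<50
def go(n,mt,ms,a,b,r,rb=None):
    A,ea=blob(mt,*a,r);B,eb=blob(ms,*b,rb or r)
    X,e=tri([ray(t,*ea[0]),ray(s,*eb[0])]);print(n,A.round(1),np.round(ea[0],1),np.round(ea[1],1),B.round(1),np.round(eb[0],1),np.round(eb[1],1),'X',X.round(4),np.round(e,1))
go('L',red(T),red(S),(226,258),(323,183),20)
go('S',red(T),red(S),(134,271),(400,230),12)
for n,a,b in(('cl',(235,180),(264,223)),('cm',(289,180),(229,191)),('cr',(342,179),(196,162))): go(n,drk(T),drk(S),a,b,22)
# jar cap: bluish-grey flat colour
capT=(T[...,2]-T[...,1]>=0)&(T.max(2)<95)&(T.max(2)>52)
capS=(S[...,2]-S[...,1]>3)&(S.max(2)<150)
print(T[253,386:400:4].tolist(),T[262,380:384].tolist(),S[88:104:3,224].tolist())
go('jar',capT,capS,(391,253),(224,92),18,14)
# bottle teat
go('bot',T.max(2)<48,S.max(2)<25,(318,256),(266,120),10,12)
print(S[112:145:3,265].tolist(),T[254,306:330:2].tolist())
for f,n,P in((t,'t',[(226,258),(134,271),(391,252),(319,255),(250,313),(289,180)]),(s,'s',[(323,181),(400,230),(224,91)])):
    for u,v in P:
        o,d=ray(f,u,v); cz=f['R'][2]@d; print(n,(o+d*np.median(f['d'][v-1:v+2,u-1:u+2])/cz).round(3))
E
```

```text
L [225.2 257.9] [225.2 257.9] [24.6 25.2] [323.8 180.8] [323.7 180.8] [18.5 23.1] X [0.4669 0.0757 0.0116] [0.1 0.1]
S [132.9 271.1] [132.9 271.1] [11.8 12.5] [400.2 228.6] [400.1 228.6] [10.4 12.8] X [0.4466 0.2589 0.0081] [0.1 0.1]
cl [234.9 180. ] [234.9 180. ] [31.  31.8] [264.1 223.8] [264.1 223.8] [28.7 32.5] X [ 0.6254  0.0536 -0.0031] [0.1 0.1]
cm [288.9 179.9] [289.  179.9] [31.  32.1] [228.5 191.3] [228.5 191.3] [26.1 31.1] X [ 0.6221 -0.0571 -0.003 ] [0.3 0.3]
cr [341.8 179. ] [341.8 179. ] [31.3 32.5] [196.  162.6] [196.  162.6] [23.8 30.1] X [ 0.6205 -0.1655 -0.0033] [0.2 0.2]
[[72, 69, 71], [74, 69, 72], [68, 66, 68], [68, 67, 69]] [[54, 54, 51], [46, 44, 44], [37, 39, 37], [44, 43, 44]] [[60, 57, 58], [63, 60, 62], [64, 60, 62], [65, 64, 64], [37, 34, 34], [49, 47, 42]]Traceback (most recent call last):
  File "<stdin>", line 16, in <module>
  File "<stdin>", line 7, in go
  File "h.py", line 29, in blob
    M=cv2.moments(c);e=cv2.fitEllipse(c)
                       ~~~~~~~~~~~~~~^^^
cv2.error: OpenCV(4.12.0) /io/opencv/modules/imgproc/src/shapedescr.cpp:361: error: (-201:Incorrect size of input array) There should be at least 5 points to fit the ellipse in function 'fitEllipseNoDirect'
```

Run:
```python
from h import *
t=load('top0');s=load('scene0')
T=cv2.GaussianBlur(t['im'],(3,3),0).astype(int);S=cv2.GaussianBlur(s['im'],(3,3),0).astype(int)
def go(n,mt,ms,a,b,r,rb):
    A,ea=blob(mt,*a,r);B,eb=blob(ms,*b,rb)
    X,e=tri([ray(t,*ea[0]),ray(s,*eb[0])]);print(n,np.round(ea[0],1),np.round(ea[1],1),np.round(eb[0],1),np.round(eb[1],1),'X',X.round(4),np.round(e,1))
go('jar',(T.max(2)<95)&(T.max(2)>60)&(T[...,2]>=T[...,1]),(S.max(2)<80)&(S.max(2)>50)&(S[...,2]>=S[...,1]-1),(391,253),(224,91),16,12)
print(s['im'][112:145:3,265].max(1).tolist(),s['im'][117,256:276].max(1),t['im'][255,306:330].max(1))
for f,n,P in((t,'t',[(226,258),(134,271),(391,252),(319,255),(250,313),(289,180),(289,215)]),(s,'s',[(323,181),(400,230),(224,91)])):
    for u,v in P:
        o,d=ray(f,u,v); cz=f['R'][2]@d; print(n,(o+d*np.median(f['d'][v-1:v+2,u-1:u+2])/cz).round(3))
d=t['d'][240:272,300:335];j=np.unravel_index(np.where(d>0,d,9).argmin(),d.shape);print('bottle tip',j[1]+300,j[0]+240,d.min())
o,r=ray(t,j[1]+300,j[0]+240);print(o+r*d[j]/(t['R'][2]@r))
```

```text
jar [391.6 253.7] [21.6 23. ] [223.4  91.1] [12.5 17.6] X [ 0.4642 -0.2392  0.0572] [0.2 0.2]
[115, 11, 14, 9, 9, 14, 51, 19, 76, 72, 75] [109 111 112 114 107  66   0   4  10  19  15   9  18  60 104 119 117 111
 110 110] [ 75  71  51  48  49  50  36  32  42  38  35  38  33  32  36  35  31  34
  35  54  98 113 118 117]
t [0.467 0.074 0.017]
t [0.447 0.256 0.011]
t [ 0.467 -0.237  0.063]
t [ 0.465 -0.1    0.085]
t [0.36  0.03  0.016]
t [ 0.621 -0.057  0.004]
t [ 0.549 -0.054  0.001]
s [0.47  0.076 0.015]
s [0.451 0.261 0.011]
s [ 0.466 -0.234  0.062]
bottle tip 321 256 0.0
[ 0.4630003  -0.10332296  0.08723397]
```

>>> step_arm --targets '[[1,[35,38,0],[0,0,0]],[1,[70,76,0],[0,0,0]],[1,[105,115,0],[0,0,0]],[1,[140,153,0],[0,0,0]],[1,[175,190,-10],[0,0,0]],[1,[210,228,-20],[0,0,0]],[1,[241,264,-30],[0,0,0]],[1,[241,264,-30],[0,0,0]]]' --force 30

```text
time: 0.95
ee_pos: [0.4665, -0.2349, 0.1996]
tcp_rot: [-179.9, 0.0, 24.2]
wrist_force: [-0.5, -0.1, -0.3]
opening: 0.0851
grasp_force: 0.0
```

Run:
```python
from h import *
o=bot.get_obs();print(o['q'].round(1),o['ee_pos'].round(4),o['tcp_rot'].round(1),o['time'])
im,d,p=snap('wrist','w1')
for X in[(.465,-.238,.062),(.465,-.101,.085),(.467,.075,.015),(.624,.054,.003),(.621,-.057,.003),(.62,-.165,.003)]: print(proj(p,X,True).round(0))
```

```text
[-26.7   0.7   2.2  91.5   0.  129. ] [ 0.4665 -0.2349  0.1996] [-179.9    0.    24.2] 0.95
[256. 185.]
[122. 135.]
[38. 81.]
[ 97. -26.]
[169.  -6.]
[253.  24.]
```

View pics/w1.png

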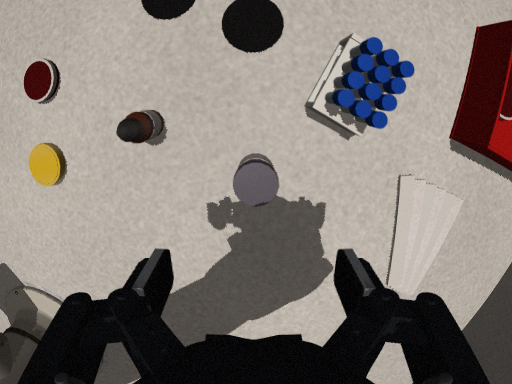

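Wrist view: jar cap at (256,183), exactly ahead of the fingers, bottle teat near (128,130), right coaster at (253,24). Refining with this second viewpoint.

Run:
```python
from h import *
w=load('w1');W=cv2.GaussianBlur(w['im'],(3,3),0).astype(int);t=load('top0');s=load('scene0')
print(w['im'][183,220:292:4].tolist())
m=(W.max(2)<115)&(W.max(2)>70)&(W[...,2]>=W[...,1]+1)
A,e=blob(m,256,183,28);print('jar',np.round(e[0],1),np.round(e[1],1),onz(w,*e[0],.062,True).round(4),'top',onz(t,391.6,253.7,.062).round(4),'sc',onz(s,223.4,91.1,.062).round(4))
print('jar3',[v for v in tri([ray(w,*e[0],True),ray(t,391.6,253.7),ray(s,223.4,91.1)])])
A,e=blob(W.max(2)<60,253,24,36);print('cr',np.round(e[0],1),np.round(e[1],1),onz(w,*e[0],.003,True).round(4),onz(t,341.8,179,.003).round(4),onz(s,196,162.6,.003).round(4))
for n,a,b,z in(('cl',(234.9,180),(264.1,223.8),.003),('cm',(289,179.9),(228.5,191.3),.003),('L',(225.2,257.9),(323.7,180.8),.015),('S',(132.9,271.1),(400.1,228.6),.011)): print(n,onz(t,*a,z).round(4),onz(s,*b,z).round(4))
A,e=blob(W.max(2)<45,128,130,14);print('bot',A.round(1),np.round(e[0],1),e[1])
```

```text
[[192, 184, 174], [186, 178, 170], [184, 176, 168], [175, 164, 158], [97, 92, 97], [97, 88, 93], [95, 90, 95], [98, 92, 100], [96, 88, 94], [95, 90, 95], [98, 96, 102], [100, 93, 98], [94, 92, 95], [94, 88, 95], [92, 85, 93], [190, 181, 172], [185, 179, 169], [198, 189, 179]]
jar [255.4 183.6] [42.  44.2] [ 0.4664 -0.2365  0.062 ] top [ 0.4641 -0.238   0.062 ] sc [ 0.4672 -0.235   0.062 ]
jar3 [array([ 0.46477824, -0.23802868,  0.05818908]), [np.float64(1.1717768245924076), np.float64(1.1224245692501253), np.float64(0.06467282992166763)]]
cr [252.2  24.3] [52.8 60.5] [ 0.6197 -0.1638  0.003 ] [ 0.6195 -0.1644  0.003 ] [ 0.623  -0.1612  0.003 ]
cl [0.6243 0.0532 0.003 ] [0.6278 0.0561 0.003 ]
cm [ 0.6211 -0.057   0.003 ] [ 0.6245 -0.0535  0.003 ]
L [0.4669 0.0754 0.015 ] [0.4689 0.0769 0.015 ]
S [0.4466 0.258  0.011 ] [0.4484 0.2594 0.011 ]
bot [131.  129.9] [131. 130.] (23.06416893005371, 25.606075286865234)
```

>>> step_arm --targets '[[1,[0,0,0],[0,0,0]],[1,[1,1,-40],[0,0,0]],[1,[1,1,-80],[0,0,0]],[1,[1,1,-120],[0,0,0]],[1,[1,1,-145],[0,0,0]],[1,[1,1,-160],[0,0,0]],[1,[1,1,-170],[0,0,0]],[1,[1,1,-170],[0,0,0]]]'

```text
time: 1.8
ee_pos: [0.4652, -0.2381, 0.031]
tcp_rot: [-180.0, 0.0, 23.9]
wrist_force: [0.0, -0.4, 0.8]
opening: 0.0851
grasp_force: 0.0
```

>>> step_arm --targets '[[0.8,[1,1.5,0],[0,0,0]],[0.6,[1,1.5,0],[0,0,0]],[0.4,[1,1.5,0],[0,0,0]],[0.3,[1,1.5,0],[0,0,0]],[0.3,[1,1.5,0],[0,0,0]],[0.3,[1,1.5,0],[0,0,0]],[0.3,[1,1.5,0],[0,0,0]],[0.3,[1,1.5,0],[0,0,0]]]' --force 30

```text
time: 2.6
ee_pos: [0.4674, -0.2362, 0.0325]
tcp_rot: [179.9, -0.1, 24.0]
wrist_force: [-0.8, -0.1, 6.4]
opening: 0.0446
grasp_force: 30.0
```

>>> step_arm --targets '[[0.3,[0,0,8],[0,0,0]],[0.3,[0,0,25],[0,0,0]],[0.3,[0,0,60],[0,0,0]],[0.3,[0,0,100],[0,0,0]],[0.3,[0,0,140],[0,0,0]],[0.3,[0,0,140],[0,0,0]]]'

```text
time: 3.2
ee_pos: [0.4684, -0.2368, 0.1776]
tcp_rot: [179.6, -0.3, 24.0]
wrist_force: [0.3, -0.1, -0.7]
opening: 0.0448
grasp_force: 30.9
```

>>> step_arm --targets '[[0.3,[15,30,0],[0,0,0.05]],[0.3,[35,65,0],[0,0,0.12]],[0.3,[60,110,0],[0,0,0.2]],[0.3,[85,155,0],[0,0,0.27]],[0.3,[110,200,0],[0,0,0.35]],[0.3,[135,245,0],[0,0,0.35]],[0.3,[150,275,0],[0,0,0.35]],[0.3,[157,289,0],[0,0,0.35]]]'

```text
time: 4.0
ee_pos: [0.6244, 0.0563, 0.1703]
tcp_rot: [-179.9, 0.0, 44.2]
wrist_force: [-0.9, -1.0, -1.1]
opening: 0.0451
grasp_force: 30.9
```

>>> step_arm --targets '[[0.3,[0,0,0],[0,0,0]],[0.3,[0,0,0],[0,0,0]],[0.3,[0,0,0],[0,0,0]]]'

```text
time: 4.3
ee_pos: [0.6232, 0.0516, 0.1715]
tcp_rot: [180.0, 0.0, 44.0]
wrist_force: [0.2, 0.4, -0.0]
opening: 0.0451
grasp_force: 30.9
```

Run:
```python
from h import *
o=bot.get_obs();print(o['q'].round(1),o['ee_pos'].round(4),o['tcp_rot'].round(1),o['time'],o['opening'],o['wrist_force'])
im,d,p=snap('wrist','w2')
for X in[(.6255,.054,.003),(.6225,-.056,.003),(.62,-.164,.003)]: print(proj(p,X,True).round(0))
```

```text
[  4.7  14.7  14.5  89.8  -0.  140.8] [0.6232 0.0516 0.1715] [180.   0.  44.] 4.3 0.04509558469554188 [ 0.23147188  0.4412195  -0.01622344]
[253. 172.]
[318. 237.]
[366. 286.]
```

View pics/w2.png

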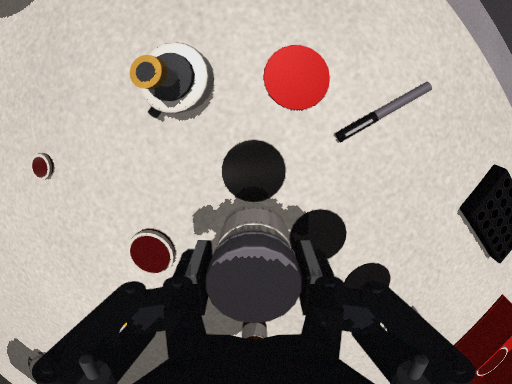

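Jar is held upright; the left coaster at (254,171) lies where predicted (253,172).

Run:
```python
from h import *
w=load('w2');W=cv2.GaussianBlur(w['im'],(3,3),0).astype(int)
A,e=blob(W.max(2)<70,254,168,34);print('cl',np.round(e,1).tolist() if 0 else e,onz(w,*e[0],.003,True).round(4))
t=load('top0');s=load('scene0');print(tri([ray(w,*e[0],True),ray(t,234.9,180),ray(s,264.1,223.8)]))
r=W[...,0]-W[...,1]>25
A,e=blob(r,152,252,30);print('L',e,onz(w,*e[0],.015,True).round(4));
A,e=blob(r,42,166,18);print('S',e,onz(w,*e[0],.011,True).round(4))
```

```text
cl ((253.30760192871094, 170.83885192871094), (60.61935806274414, 61.357967376708984), 84.70787048339844) [0.6266 0.0549 0.003 ]
(array([ 0.62544202,  0.05370814, -0.0029605 ]), [np.float64(0.21289975478766626), np.float64(0.197722193319363), np.float64(0.12601568808878996)])
L ((149.6560821533203, 253.91014099121094), (33.913394927978516, 42.183406829833984), 124.30508422851562) [0.4686 0.0766 0.015 ]
S ((39.14247131347656, 166.6669921875), (14.119134902954102, 20.17131805419922), 167.75698852539062) [0.4472 0.2595 0.011 ]
```

>>> step_arm --targets '[[0.3,[3,3,-30],[0,0,0]],[0.3,[3,3,-65],[0,0,0]],[0.3,[3,3,-95],[0,0,0]],[0.3,[3,3,-115],[0,0,0]],[0.3,[3,3,-125],[0,0,0]],[0.3,[3,3,-130],[0,0,0]],[0.3,[3,3,-130],[0,0,0]],[0.3,[3,3,-130],[0,0,0]]]'

```text
time: 5.15
ee_pos: [0.6273, 0.0559, 0.0427]
tcp_rot: [179.9, -0.1, 44.0]
wrist_force: [0.4, -0.5, 0.0]
opening: 0.0452
grasp_force: 30.9
```

>>> step_arm --targets '[[0.3,[-0.5,-1,-3],[0,0,0]],[0.3,[-0.5,-1,-5],[0,0,0]],[0.3,[-0.5,-1,-6],[0,0,0]],[0.3,[-0.5,-1,-7],[0,0,0]],[0.3,[-0.5,-1,-7],[0,0,0]],[0.3,[-0.5,-1,-7],[0,0,0]]]'

```text
time: 5.75
ee_pos: [0.6265, 0.0552, 0.0356]
tcp_rot: [180.0, -0.1, 44.1]
wrist_force: [-1.6, -0.7, 7.2]
opening: 0.045
grasp_force: 31.4
```

>>> step_arm --targets '[[0.55,[0,0,0],[0,0,0]],[0.65,[0,0,0],[0,0,0]],[0.8,[0,0,0],[0,0,0]],[1,[0,0,0],[0,0,0]],[1,[0,0,0],[0,0,0]],[1,[0,0,40],[0,0,0]],[1,[0,0,90],[0,0,0]],[1,[0,0,140],[0,0,0]]]'

```text
time: 6.55
ee_pos: [0.6256, 0.055, 0.1755]
tcp_rot: [-180.0, 0.1, 44.0]
wrist_force: [1.7, 0.1, 1.2]
opening: 0.0853
grasp_force: 0.0
```

>>> step_arm --targets '[[1,[-30,-30,10],[0,0,0]],[1,[-65,-65,20],[0,0,0]],[1,[-100,-100,20],[0,0,0]],[1,[-130,-135,20],[0,0,0]],[1,[-155,-157,20],[0,0,0]],[1,[-161,-157,20],[0,0,0]],[1,[-161,-157,20],[0,0,0]],[1,[-161,-157,20],[0,0,0]]]'

```text
time: 7.35
ee_pos: [0.4657, -0.1015, 0.1944]
tcp_rot: [180.0, -0.0, 44.1]
wrist_force: [0.0, 0.3, 0.4]
opening: 0.0854
grasp_force: 0.0
```

Run:
```python
from h import *
o=bot.get_obs();print(o['q'].round(1),o['ee_pos'].round(4),o['tcp_rot'].round(1),o['time'])
im,d,p=snap('wrist','w3'); im2,_,_=snap('top','t3')
print(proj(p,(.466,-.101,.085),True),proj(p,(.621,-.1635,.003),True))
c=cv2.resize(im2[140:300,190:420,::-1],(512,356),interpolation=cv2.INTER_CUBIC)
cv2.imwrite('pics/v3.png',cv2.resize(np.vstack([im[:,:,::-1],c]),(415,600)))
```

```text
[-12.3  -5.7  -4.6  91.    0.  123.6] [ 0.4657 -0.1015  0.1944] [180.   -0.   44.1] 7.35
[253.12256728 191.25137007] [381.72067575 116.04495549]
```

View pics/v3.png

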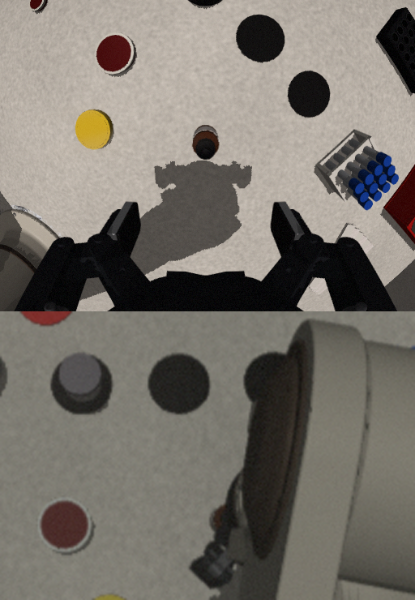

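Wrist view: bottle teat near (254,183), coasters to the upper right; the top view shows the jar standing on the left coaster. Measuring teat and jar.

Run:
```python
from h import *
w=load('w3');W=cv2.GaussianBlur(w['im'],(3,3),0).astype(int);t=load('t3');T=cv2.GaussianBlur(t['im'],(3,3),0).astype(int)
A,e=blob((W.max(2)<52)&(W[...,0]-W[...,2]<14),254,184,22);print('cap',e,onz(w,*e[0],.072,True).round(4),onz(w,*e[0],.079,True).round(4))
for n,a in(('cm',(320,48)),('cr',(381,115))):
    A,e=blob(W.max(2)<70,*a,36);print(n,e,onz(w,*e[0],.003,True).round(4))
a,e=blob((T.max(2)<95)&(T.max(2)>60)&(T[...,2]>=T[...,1]),233,173,14);print('jar',e,onz(t,*e[0],.065).round(4))
# brown body shoulder outline
A,e=blob((W.max(2)<95)&(W[...,0]-W[...,2]>=10),254,178,24);print('body',e,onz(w,*e[0],.047,True).round(4))
```

```text
cap ((253.1768341064453, 183.1395263671875), (22.893596649169922, 24.395599365234375), 179.8649139404297) [ 0.4688 -0.0984  0.072 ] [ 0.4702 -0.097   0.079 ]
cm ((320.8111877441406, 46.79243850708008), (55.56187057495117, 59.73013687133789), 126.8680419921875) [ 0.6218 -0.0555  0.003 ]
cr ((380.64056396484375, 115.61617279052734), (50.242740631103516, 55.626312255859375), 177.74038696289062) [ 0.6203 -0.1622  0.003 ]
jar ((233.82418823242188, 174.5575408935547), (20.636320114135742, 22.191326141357422), 72.16544342041016) [0.623  0.0523 0.065 ]
body ((253.28440856933594, 175.02227783203125), (29.01997947692871, 38.1025505065918), 178.2080078125) [ 0.4698 -0.0976  0.047 ]
```

>>> step_arm --targets '[[1,[3,3.5,-30],[0,0,0]],[0.9,[3,3.5,-70],[0,0,0]],[0.8,[3,3.5,-105],[0,0,0]],[0.7,[3,3.5,-130],[0,0,0]],[0.7,[3,3.5,-142],[0,0,0]],[0.7,[3,3.5,-148],[0,0,0]],[0.7,[3,3.5,-149],[0,0,0]],[0.7,[3,3.5,-149],[0,0,0]]]'

```text
time: 8.25
ee_pos: [0.469, -0.0985, 0.0464]
tcp_rot: [179.9, -0.0, 44.1]
wrist_force: [0.0, -0.6, 0.2]
opening: 0.0601
grasp_force: 0.0
```

>>> step_arm --targets '[[0.55,[0,0,-1],[0,0,0]],[0.4,[0,0,-1],[0,0,0]],[0.3,[0,0,-1],[0,0,0]],[0.2,[0,0,-1],[0,0,0]],[0.1,[0,0,-1],[0,0,0]],[0.05,[0,0,-1],[0,0,0]],[0.05,[0,0,-1],[0,0,0]]]' --force 25

```text
time: 8.95
ee_pos: [0.4687, -0.0987, 0.0452]
tcp_rot: [179.9, -0.0, 44.0]
wrist_force: [-0.7, 0.2, 6.4]
opening: 0.0321
grasp_force: 24.7
```

Opening is 32 mm, so the tips caught the edge of the body instead of the cap. I'll reopen and go lower for a solid body grip; at TCP z 0.024 the palm still clears the teat.

>>> step_arm --targets '[[0.5,[0,0,0],[0,0,0]],[0.7,[0,0,0],[0,0,0]],[0.7,[0,0,0],[0,0,0]],[0.7,[0,0,-10],[0,0,0]],[0.7,[0,0,-18],[0,0,0]],[0.7,[0,0,-21],[0,0,0]],[0.7,[0,0,-21],[0,0,0]]]'

```text
time: 9.65
ee_pos: [0.4676, -0.0983, 0.0223]
tcp_rot: [-179.9, 0.1, 44.1]
wrist_force: [0.1, -0.5, 0.7]
opening: 0.0602
grasp_force: 0.0
```

>>> step_arm --targets '[[0.55,[0,0,0],[0,0,0]],[0.45,[0,0,0],[0,0,0]],[0.3,[0,0,0],[0,0,0]],[0.2,[0,0,0],[0,0,0]],[0.2,[0,0,0],[0,0,0]],[0.2,[0,0,0],[0,0,0]]]' --force 25

```text
time: 10.25
ee_pos: [0.4685, -0.0985, 0.0237]
tcp_rot: [180.0, -0.0, 44.0]
wrist_force: [-0.8, -0.0, 5.1]
opening: 0.0334
grasp_force: 25.2
```

>>> step_arm --targets '[[0.2,[0,0,8],[0,0,0]],[0.2,[0,0,30],[0,0,0]],[0.2,[10,-4,60],[0,0,0]],[0.2,[40,-17,80],[0,0,0]],[0.2,[80,-34,80],[0,0,0]],[0.2,[120,-51,80],[0,0,0]],[0.2,[145,-61,80],[0,0,0]],[0.2,[152,-64.5,80],[0,0,0]]]'

```text
time: 11.05
ee_pos: [0.6217, -0.1638, 0.1023]
tcp_rot: [-180.0, 0.0, 44.0]
wrist_force: [-0.9, -0.2, -1.1]
opening: 0.0333
grasp_force: 25.2
```

>>> step_arm --targets '[[0.2,[0,0,0],[0,0,0]],[0.2,[0,0,-15],[0,0,0]],[0.2,[0,0,-35],[0,0,0]],[0.2,[0,0,-55],[0,0,0]],[0.2,[0,0,-68],[0,0,0]],[0.2,[0,0,-70],[0,0,0]],[0.2,[0,0,-70],[0,0,0]],[0.2,[0,0,-70],[0,0,0]]]'

```text
time: 11.85
ee_pos: [0.6205, -0.163, 0.0344]
tcp_rot: [179.9, -0.0, 44.1]
wrist_force: [0.9, -0.9, -1.0]
opening: 0.033
grasp_force: 25.2
```

Target z is 0.0267, about 8 mm lower.

>>> step_arm --targets '[[0.2,[0,0,-3],[0,0,0]],[0.2,[0,0,-5],[0,0,0]],[0.2,[0,0,-7],[0,0,0]],[0.2,[0,0,-8],[0,0,0]],[0.2,[0,0,-8],[0,0,0]],[0.2,[0,0,-8],[0,0,0]]]'

```text
time: 12.45
ee_pos: [0.6204, -0.163, 0.0267]
tcp_rot: [179.9, -0.0, 44.0]
wrist_force: [-3.9, 0.8, 7.8]
opening: 0.0332
grasp_force: 26.1
```

>>> step_arm --targets '[[0.45,[0,0,0],[0,0,0]],[0.6,[0,0,0],[0,0,0]],[0.8,[0,0,0],[0,0,0]],[0.8,[0,0,0],[0,0,0]],[0.8,[0,0,20],[0,0,0]],[0.8,[0,0,60],[0,0,0]],[0.8,[0,0,110],[0,0,0]],[1,[0,0,160],[0,0,0]]]'

```text
time: 13.25
ee_pos: [0.6197, -0.1628, 0.1866]
tcp_rot: [-180.0, 0.0, 44.0]
wrist_force: [1.8, 0.3, -0.7]
opening: 0.0807
grasp_force: 0.0
```

>>> step_arm --targets '[[1,[-20,30,5],[0,0,0]],[1,[-45,70,5],[0,0,0]],[1,[-70,110,5],[0,0,0]],[1,[-95,150,5],[0,0,0]],[1,[-120,190,5],[0,0,0]],[1,[-142,225,5],[0,0,0]],[1,[-152,239,5],[0,0,0]],[1,[-152,239,5],[0,0,0]]]'

```text
time: 14.05
ee_pos: [0.4672, 0.0777, 0.1907]
tcp_rot: [180.0, -0.0, 44.2]
wrist_force: [0.1, -0.0, 0.4]
opening: 0.0856
grasp_force: 0.0
```

>>> step_arm --targets '[[1,[0,0,0],[0,0,0]],[1,[0,0,0],[0,0,0]]]'

```text
time: 14.25
ee_pos: [0.4687, 0.0754, 0.1902]
tcp_rot: [180.0, 0.0, 44.0]
wrist_force: [0.1, -0.1, 0.2]
opening: 0.0858
grasp_force: 0.0
```

Run:
```python
from h import *
o=bot.get_obs();print(o['q'].round(1),o['ee_pos'].round(4),o['tcp_rot'].round(1),o['time'])
im,d,p=snap('wrist','w4'); im2,_,_=snap('top','t4');im3,_,_=snap('scene','s4')
W=cv2.GaussianBlur(im,(3,3),0).astype(int)
u,v=proj(p,(.468,.076,.015),True);A,e=blob(W[...,0]-W[...,1]>25,u,v,40);print((u,v),e,onz(p,*e[0],.015,True).round(4))
c=cv2.resize(im2[140:300,190:420,::-1],(512,356),interpolation=cv2.INTER_CUBIC)
c2=cv2.resize(im3[60:260,160:416,::-1],(512,400),interpolation=cv2.INTER_CUBIC)
v=np.vstack([c,c2]);cv2.imwrite('pics/v4.png',cv2.resize(v,(406,600)))
```

```text
[  9.1  -6.   -5.4  90.6  -0.  145.1] [0.4687 0.0754 0.1902] [180.   0.  44.] 14.25
(np.float64(252.47819686926732), np.float64(173.5818832521709)) ((252.25283813476562, 172.81283569335938), (45.038368225097656, 46.27394485473633), 86.9464111328125) [0.4685 0.0768 0.015 ]
```

View pics/v4.png

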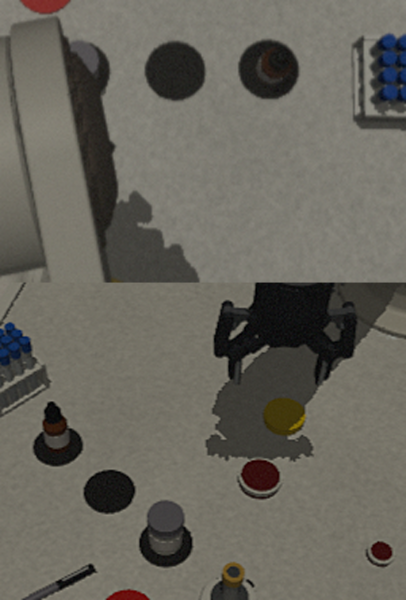

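>>> step_arm --targets '[[1,[0,1,-40],[0,0,0]],[1,[0,1,-85],[0,0,0]],[1,[0,1,-125],[0,0,0]],[0.95,[0,1,-155],[0,0,0]],[0.9,[0,1,-172],[0,0,0]],[0.9,[0,1,-180],[0,0,0]],[0.9,[0,1,-184],[0,0,0]],[0.9,[0,1,-184],[0,0,0]]]'

```text
time: 15.2
ee_pos: [0.4685, 0.0769, 0.0066]
tcp_rot: [180.0, -0.0, 44.0]
wrist_force: [0.4, -0.4, 0.1]
opening: 0.0772
grasp_force: 0.0
```

>>> step_arm --targets '[[0.85,[0,0,-3],[0,0,0]],[0.8,[0,0,-5],[0,0,0]],[0.75,[0,0,-5],[0,0,0]],[0.65,[0,0,-5],[0,0,0]],[0.6,[0,0,-5],[0,0,0]],[0.6,[0,0,-5],[0,0,0]],[0.6,[0,0,-5],[0,0,0]]]' --force 20

```text
time: 15.9
ee_pos: [0.4684, 0.0771, 0.0018]
tcp_rot: [180.0, -0.0, 44.1]
wrist_force: [-2.4, -0.3, 5.4]
opening: 0.0588
grasp_force: 21.5
```

>>> step_arm --targets '[[0.6,[0,0,5],[0,0,0]],[0.6,[0,0,25],[0,0,0]],[0.6,[0,0,65],[0,0,0]],[0.6,[15,-13,100],[0,0,0]],[0.6,[45,-39,115],[0,0,0]],[0.6,[80,-69,115],[0,0,0]],[0.6,[115,-99,115],[0,0,0]],[0.6,[140,-121,115],[0,0,0]]]'

```text
time: 16.7
ee_pos: [0.6099, -0.0458, 0.1162]
tcp_rot: [180.0, -0.0, 44.0]
wrist_force: [0.7, 0.9, -0.8]
opening: 0.0587
grasp_force: 21.9
```

>>> step_arm --targets '[[0.6,[13.5,-12,0],[0,0,0]],[0.6,[13.5,-12,0],[0,0,0]],[0.6,[13.5,-12,0],[0,0,0]],[0.6,[13.5,-12,0],[0,0,0]]]'

```text
time: 17.1
ee_pos: [0.6211, -0.0553, 0.1164]
tcp_rot: [-180.0, 0.0, 44.1]
wrist_force: [1.0, 0.6, -0.1]
opening: 0.0586
grasp_force: 21.9
```

Run:
```python
from h import *
o=bot.get_obs();print(o['ee_pos'].round(4),o['opening'],o['grasp_force'])
im,d,p=snap('wrist','w5')
print(proj(p,(.622,-.0555,.003),True))
W=cv2.GaussianBlur(im,(3,3),0).astype(int);A,e=blob(W[...,0]-W[...,1]>25,253,250,60);print(e,onz(p,*e[0],o['ee_pos'][2]+.013,True).round(4))
```

```text
[ 0.6211 -0.0553  0.1164] 0.05861112847539591 21.88713848590851
[254.26564935 189.85363701]
((253.23130798339844, 262.4987487792969), (83.60091400146484, 99.25690460205078), 89.761474609375) [ 0.622  -0.0541  0.1294]
```

View pics/w5.png

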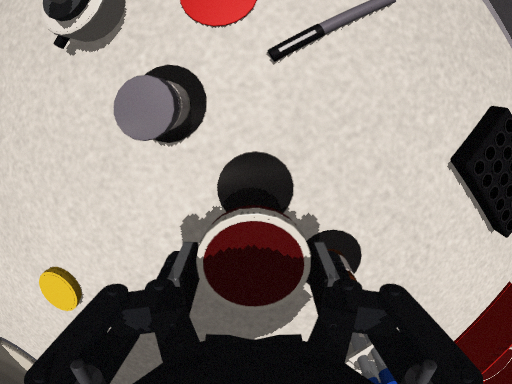

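>>> step_arm --targets '[[0.6,[0.5,-1,-25],[0,0,0]],[0.6,[0.5,-1,-55],[0,0,0]],[0.6,[0.5,-1,-80],[0,0,0]],[0.6,[0.5,-1,-95],[0,0,0]],[0.6,[0.5,-1,-103],[0,0,0]],[0.6,[0.5,-1,-105],[0,0,0]],[0.6,[0.5,-1,-105],[0,0,0]],[0.6,[0.5,-1,-105],[0,0,0]]]'

```text
time: 17.95
ee_pos: [0.6229, -0.057, 0.0126]
tcp_rot: [179.9, -0.1, 44.1]
wrist_force: [0.4, -0.0, -1.0]
opening: 0.0588
grasp_force: 21.9
```

>>> step_arm --targets '[[0.6,[-1,1,-3],[0,0,0]],[0.6,[-1,1,-5],[0,0,0]],[0.6,[-1,1,-6.5],[0,0,0]],[0.6,[-1,1,-7.5],[0,0,0]],[0.6,[-1,1,-7.5],[0,0,0]],[0.6,[-1,1,-7.5],[0,0,0]]]'

```text
time: 18.55
ee_pos: [0.6212, -0.056, 0.0049]
tcp_rot: [180.0, -0.0, 44.0]
wrist_force: [-3.9, 0.6, 8.4]
opening: 0.0587
grasp_force: 22.6
```

>>> step_arm --targets '[[0.75,[0,0,0],[0,0,0]],[0.85,[0,0,0],[0,0,0]],[0.9,[0,0,0],[0,0,0]],[0.95,[0,0,5],[0,0,0]],[1,[0,0,30],[0,0,0]],[1,[0,0,80],[0,0,0]],[1,[0,0,130],[0,0,0]],[1,[0,0,175],[0,0,0]]]'

```text
time: 19.35
ee_pos: [0.621, -0.056, 0.1817]
tcp_rot: [179.9, -0.0, 44.0]
wrist_force: [1.9, -0.0, 0.4]
opening: 0.0852
grasp_force: 0.0
```

>>> step_arm --targets '[[1,[0,0,0],[0,0,0]],[1,[0,0,0],[0,0,0]],[1,[0,0,0],[0,0,0]]]'

```text
time: 19.65
ee_pos: [0.6207, -0.0559, 0.1776]
tcp_rot: [-179.9, 0.1, 44.0]
wrist_force: [-0.6, -0.2, 0.4]
opening: 0.0851
grasp_force: 0.0
```

```bash
cat > m.py <<'E'
from h import *
import sys
o=bot.get_obs();print(o['ee_pos'].round(4),o['q'].round(1),o['time'])
im,d,p=snap('wrist',sys.argv[1])
W=cv2.GaussianBlur(im,(3,3),0).astype(int)
X=np.array(eval(sys.argv[2]));u,v=proj(p,X,True)
A,e=blob(W[...,0]-W[...,1]>25,u,v,int(sys.argv[3]));print((u,v),e,'agar',onz(p,*e[0],X[2],True).round(4))
E
python3 m.py w6 "(.622,-.0555,.018)" 40
python3 - <<'E'
from h import *
w=load('w6');W=cv2.GaussianBlur(w['im'],(3,3),0).astype(int)
u,v=proj(w,(.622,-.0555,.003),True)
m=np.zeros(W.shape[:2],np.uint8);m[(W.max(2)<70)]=1
y,x=np.nonzero(m); k=np.hypot(x-u,y-v)<45; y,x=y[k],x[k]
# outer coaster boundary: convex hull of dark pixels, points on dark/bench edge
h=cv2.convexHull(np.stack([x,y],1).astype(np.int32));e=cv2.fitEllipse(h);print((u,v),e,onz(w,*e[0],.003,True).round(4))
cv2.imwrite('pics/c6.png',cv2.resize(w['im'][60:300,100:420,::-1],(640,480)))
E
```

```text
[ 0.6207 -0.0559  0.1776] [ -5.1  14.5  15.   90.6   0.  130.8] 19.65
(np.float64(254.0798720248216), np.float64(175.95300286373137)) ((253.77760314941406, 176.82749938964844), (47.0451545715332, 48.538700103759766), 93.99102020263672) agar [ 0.6211 -0.0559  0.018 ]
(np.float64(254.05035023805473), np.float64(172.4715111872737)) ((255.0438232421875, 170.14320373535156), (57.62847137451172, 60.98313903808594), 99.16300964355469) [ 0.6247 -0.0544  0.003 ]
```

View pics/c6.png

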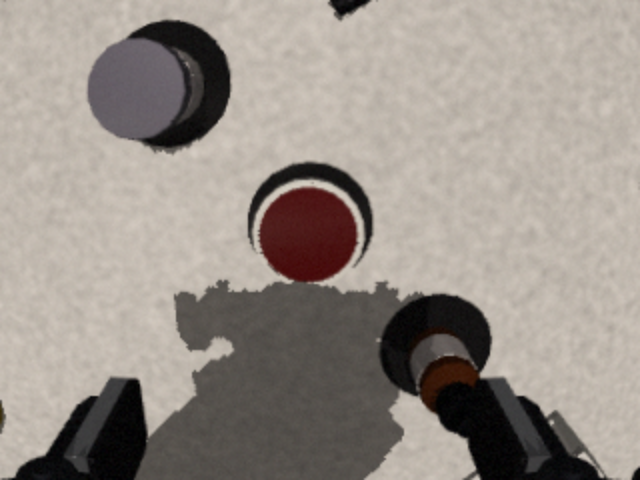

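Run:
```python
from h import *
from scipy.optimize import least_squares
w=load('w6');g=cv2.GaussianBlur(w['im'],(3,3),0).astype(float).max(2)
c0=proj(w,(.622,-.0555,.003),True)
def edge(R0,z,sgn,angs,c):
    # along rays from c in world plane z, subpixel strongest gradient of sign sgn near radius R0
    P=[]
    for a in angs:
        rr=np.arange(R0-.006,R0+.0061,.0005);uv=np.array([proj(w,(c[0]+r*np.cos(a),c[1]+r*np.sin(a),z),True) for r in rr],np.float32)
        v=cv2.remap(g.astype(np.float32),uv[:,0][None],uv[:,1][None],cv2.INTER_LINEAR)[0]
        d=sgn*np.gradient(v);i=d.argmax()
        if d[i]>6 and 0<i<len(rr)-1: P.append((c[0]+rr[i]*np.cos(a),c[1]+rr[i]*np.sin(a)))
    P=np.array(P);f=least_squares(lambda q:np.hypot(*(P-q).T)-R0,c,loss='soft_l1',f_scale=.0007)
    return f.x.round(4),len(P),np.median(abs(f.fun)).round(5)
up=np.radians(43.5)
for h in(70,90): print('coaster',edge(.035,.003,1,up+np.radians(np.arange(-h,h,4)),(.6225,-.0557)))
for h in(60,80): print('dish',edge(.030,.018,-1,up+np.radians(np.arange(-h,h,4)),(.6213,-.0557)))
```

```text
coaster (array([ 0.6225, -0.0558]), 35, np.float64(7e-05))
coaster (array([ 0.6225, -0.0558]), 45, np.float64(6e-05))
dish (array([ 0.6208, -0.0562]), 30, np.float64(0.00014))
dish (array([ 0.6208, -0.0562]), 40, np.float64(0.00018))
```

The larger dish sits within 1.7 mm of its coaster's centre. Now the small dish.

>>> step_arm --targets '[[1,[-22,40,5],[0,0,0]],[1,[-45,82,10],[0,0,0]],[1,[-68,124,10],[0,0,0]],[1,[-91,166,10],[0,0,0]],[1,[-114,208,10],[0,0,0]],[1,[-137,250,10],[0,0,0]],[1,[-160,290,10],[0,0,0]],[1,[-173,315,10],[0,0,0]]]'

```text
time: 20.5
ee_pos: [0.4459, 0.261, 0.1875]
tcp_rot: [-179.9, 0.1, 44.2]
wrist_force: [-0.1, 0.9, -0.3]
opening: 0.0853
grasp_force: 0.0
```

>>> step_arm --targets '[[1,[0,0,0],[0,0,0]],[1,[0,0,0],[0,0,0]],[1,[0,0,0],[0,0,0]],[1,[0,0,0],[0,0,0]]]'

```text
time: 20.9
ee_pos: [0.4486, 0.2581, 0.1884]
tcp_rot: [-180.0, 0.0, 44.0]
wrist_force: [0.1, -0.2, 1.0]
opening: 0.0855
grasp_force: 0.0
```

```bash
python3 m.py w7 "(.4475,.259,.011)" 30
```

```text
[0.4486 0.2581 0.1884] [ 2.99e+01 -1.00e-01  0.00e+00  9.02e+01 -0.00e+00  1.66e+02] 20.9
(np.float64(252.09274028339985), np.float64(173.08449263244648)) ((252.28707885742188, 172.9178924560547), (22.622438430786133, 23.38397216796875), 82.99627685546875) agar [0.4478 0.259  0.011 ]
```

>>> step_arm --targets '[[1,[-0.8,0.9,-40],[0,0,0]],[0.9,[-0.8,0.9,-85],[0,0,0]],[0.8,[-0.8,0.9,-125],[0,0,0]],[0.7,[-0.8,0.9,-155],[0,0,0]],[0.6,[-0.8,0.9,-172],[0,0,0]],[0.6,[-0.8,0.9,-178],[0,0,0]],[0.6,[-0.8,0.9,-180],[0,0,0]],[0.6,[-0.8,0.9,-180],[0,0,0]]]'

```text
time: 21.75
ee_pos: [0.448, 0.2599, 0.0096]
tcp_rot: [180.0, -0.1, 44.0]
wrist_force: [0.4, -0.2, 0.3]
opening: 0.0514
grasp_force: 0.0
```

>>> step_arm --targets '[[0.6,[0,-0.7,-4],[0,0,0]],[0.55,[0,-0.7,-6],[0,0,0]],[0.5,[0,-0.7,-6],[0,0,0]],[0.4,[0,-0.7,-6],[0,0,0]],[0.35,[0,-0.7,-6],[0,0,0]],[0.3,[0,-0.7,-6],[0,0,0]],[0.3,[0,-0.7,-6],[0,0,0]]]' --force 20

```text
time: 22.45
ee_pos: [0.4475, 0.2593, 0.0031]
tcp_rot: [180.0, -0.0, 44.0]
wrist_force: [-1.2, -1.0, 3.8]
opening: 0.0336
grasp_force: 20.1
```

>>> step_arm --targets '[[0.3,[0,0,5],[0,0,0]],[0.3,[0,0,25],[0,0,0]],[0.3,[0,0,65],[0,0,0]],[0.3,[10,-18,100],[0,0,0]],[0.3,[32,-58,120],[0,0,0]],[0.3,[54,-98,125],[0,0,0]],[0.3,[76,-138,125],[0,0,0]],[0.3,[98,-178,125],[0,0,0]]]'

```text
time: 23.25
ee_pos: [0.5462, 0.0797, 0.1285]
tcp_rot: [180.0, -0.1, 44.1]
wrist_force: [-0.4, 2.2, -0.0]
opening: 0.0334
grasp_force: 20.0
```

>>> step_arm --targets '[[0.3,[22,-40,0],[0,0,0]],[0.3,[44,-80,0],[0,0,0]],[0.3,[64,-116,0],[0,0,0]],[0.3,[74,-135,0],[0,0,0]],[0.3,[75.5,-137.5,0],[0,0,0]],[0.3,[75.5,-137.5,0],[0,0,0]],[0.3,[75.5,-137.5,0],[0,0,0]],[0.3,[75.5,-137.5,0],[0,0,0]]]'

```text
time: 24.05
ee_pos: [0.6205, -0.0552, 0.128]
tcp_rot: [-180.0, -0.0, 44.1]
wrist_force: [-0.0, -0.4, 0.3]
opening: 0.0335
grasp_force: 20.1
```

Run:
```python
from h import *
o=bot.get_obs();z=o['ee_pos'][2];print(o['ee_pos'].round(4),o['opening'])
im,d,p=snap('wrist','w8');W=cv2.GaussianBlur(im,(3,3),0).astype(int)
u,v=proj(p,np.r_[o['ee_pos'][:2],z+.008],True);A,e=blob(W[...,0]-W[...,1]>25,u,v,35);print((u,v),e,onz(p,*e[0],z+.008,True).round(4))
cv2.imwrite('pics/c8.png',im[100:360,100:420,::-1])
```

```text
[ 0.6205 -0.0552  0.128 ] 0.03347218703357381
(np.float64(253.72515005071793), np.float64(259.9236771260614)) ((253.39341735839844, 259.102783203125), (41.486572265625, 47.21445083618164), 86.85967254638672) [ 0.6208 -0.0547  0.136 ]
```

View pics/c8.png

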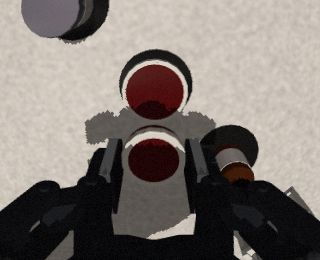

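>>> step_arm --targets '[[0.3,[0,-1,-25],[0,0,0]],[0.3,[0,-1,-50],[0,0,0]],[0.3,[0,-1,-75],[0,0,0]],[0.3,[0,-1,-90],[0,0,0]],[0.3,[0,-1,-97],[0,0,0]],[0.3,[0,-1,-100],[0,0,0]],[0.3,[0,-1,-100],[0,0,0]],[0.3,[0,-1,-100],[0,0,0]]]'

```text
time: 24.9
ee_pos: [0.6215, -0.0573, 0.029]
tcp_rot: [179.9, -0.1, 44.1]
wrist_force: [-0.0, 0.1, 0.4]
opening: 0.0336
grasp_force: 20.1
```

>>> step_arm --targets '[[0.3,[-0.7,1,-3],[0,0,0]],[0.3,[-0.7,1,-5],[0,0,0]],[0.3,[-0.7,1,-6.5],[0,0,0]],[0.3,[-0.7,1,-7.5],[0,0,0]],[0.3,[-0.7,1,-7.5],[0,0,0]],[0.3,[-0.7,1,-7.5],[0,0,0]]]'

```text
time: 25.5
ee_pos: [0.6202, -0.0562, 0.0212]
tcp_rot: [180.0, -0.0, 44.1]
wrist_force: [-3.8, 1.1, 5.9]
opening: 0.0336
grasp_force: 20.5
```

>>> step_arm --targets '[[0.45,[0,0,0],[0,0,0]],[0.55,[0,0,0],[0,0,0]],[0.65,[0,0,0],[0,0,0]],[0.65,[0,0,0],[0,0,0]],[0.65,[0,0,15],[0,0,0]],[0.7,[0,0,50],[0,0,0]],[0.8,[0,0,100],[0,0,0]],[1,[0,0,150],[0,0,0]]]'

```text
time: 26.3
ee_pos: [0.6196, -0.0562, 0.1728]
tcp_rot: [-180.0, 0.0, 44.0]
wrist_force: [1.0, 0.3, 0.4]
opening: 0.0802
grasp_force: 0.0
```

>>> step_arm --targets '[[1,[-35,0,20],[0,0,0]],[1,[-75,0,30],[0,0,0]],[1,[-115,0,30],[0,0,0]],[1,[-155,0,30],[0,0,0]],[1,[-190,0,30],[0,0,0]],[1,[-220,0,30],[0,0,0]],[1,[-220,0,30],[0,0,0]],[1,[-220,0,30],[0,0,0]]]'

```text
time: 27.1
ee_pos: [0.4003, -0.0563, 0.2017]
tcp_rot: [179.9, -0.1, 44.0]
wrist_force: [0.9, 0.4, 0.1]
opening: 0.0852
grasp_force: 0.0
```

Run:
```python
from h import *
o=bot.get_obs();print(o['ee_pos'].round(3),o['wrist_force'].round(1))
t,_,_=snap('top','t9');s,_,_=snap('scene','s9')
a=cv2.resize(t[130:220,190:380,::-1],(760,360)[0:2],interpolation=cv2.INTER_CUBIC)[:, :]
b=cv2.resize(s[130:250,160:413,::-1],(500,237),interpolation=cv2.INTER_CUBIC);b=np.hstack([b,np.zeros((237,260,3),np.uint8)])
cv2.imwrite('pics/v9.png',np.clip(np.vstack([a,b])*1.5,0,255).astype(np.uint8))
d0=load('top0')['im'].astype(int)
```

```text
[ 0.4   -0.056  0.202] [0.9 0.4 0.1]
```

View pics/v9.png

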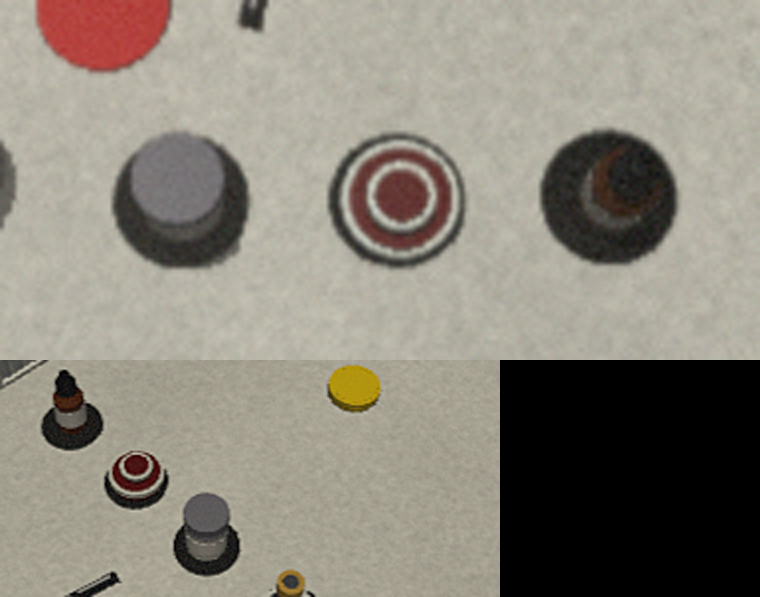

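The jar, stacked dishes and bottle all stand on their coasters at about (180,200), (398,198) and (609,197) in the top crop, and the pen is untouched. One numeric check of the bottle before handing in.

Run:
```python
from h import *
t=load('t9');s=load('s9')
d=t['d'];print('coaster top cam',onz(t,341.8,179,.003).round(4))
ys,xs=np.mgrid[163:185,335:362];P=[]
for u,v in zip(xs.ravel(),ys.ravel()):
    o,r=ray(t,u,v);X=o+r*d[v,u]/(t['R'][2]@r)
    if d[v,u]>0 and X[2]>.066: P.append(X)
P=np.array(P);print('bottle cap/teat',len(P),((P.min(0)+P.max(0))/2).round(4),P.max(0)[2].round(3))
```

```text
coaster top cam [ 0.6195 -0.1644  0.003 ]
bottle cap/teat 121 [ 0.6179 -0.1645  0.0793] 0.093
```

Bottle is within about 2 mm of centre and upright.

```bash
python3 -c "
from workcell import bot
print(bot.job_done())"
```

```text
the job is handed in; nothing more can be done
None
```

The job is handed in: the jar stands by the burner, the bottle by the rack, and the small dish on the larger one in the middle, each upright and measured within about 2 mm of its place's centre (the small dish checked by eye only), with the pen untouched.

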